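# Cover the parts tote and tip the nuts into its marked corner

## Task

Put the clear lid on the small blue parts tote so that it sits seated and level on the rim and let go of it, then pick the covered tote up off the desk and tilt it about 35 degrees with the corner marked in red lowest, so that all three brass nuts slide into that corner. Finish while holding the tote still in the air like that, tilted, lid on, a few centimetres clear of the desk with the nuts gathered in the red corner, and leave the tape roll and the remote control alone.

Things in the scene. Friction and masses are not known exactly. Their poses are not given: they have to be found in the camera images.
- tote: small open blue parts tote on the desk, 116 mm long (its x), 62 wide (its y), 48 high, walls 4 mm, floor 3 mm, 0.12 to 0.21 kg; origin at the centre of its underside, z up. Its flat side walls (outer faces 62 mm apart in y) can be gripped from above, lid on or off. A red floor patch, red rim and red dots outside mark the corner at -x, +y; a blank white label is on the +x end
- red_corner (a point): the inner floor corner of the tote that is marked red: at (-54, +27, 3) mm in the tote's frame
- lid: clear loose lid lying upright on the desk, plate 112.5 (its x) x 58.5 x 3 mm; grey bead below it, 105 x 51 mm, 5 mm deep, drops into the tote's 108 x 54 mm mouth. Black bar grip on top, 44 mm along x, 14 mm wide, from 8 to 28 mm above the origin (centre of the bead's underside, z up). 60 g. Seated, its x along the tote's x (either way), its origin is 43 mm above the tote's
- nut_a: one of three alike loose brass hexagon nuts, 15 mm across flats, 17 mm across corners, 10 mm thick, 12 g, flat on the tote's floor between the middle and the +x end; origin at the centre of its underside. Friction on the tote is about 0.18 to 0.27: it starts to slide at 10 to 15 degrees of tilt, and needs more to slide along a wall into a corner
- nut_b: one of three alike loose brass hexagon nuts, 15 mm across flats, 17 mm across corners, 10 mm thick, 12 g, flat on the tote's floor between the middle and the +x end; origin at the centre of its underside. Friction on the tote is about 0.18 to 0.27: it starts to slide at 10 to 15 degrees of tilt, and needs more to slide along a wall into a corner
- nut_c: one of three alike loose brass hexagon nuts, 15 mm across flats, 17 mm across corners, 10 mm thick, 12 g, flat on the tote's floor between the middle and the +x end; origin at the centre of its underside. Friction on the tote is about 0.18 to 0.27: it starts to slide at 10 to 15 degrees of tilt, and needs more to slide along a wall into a corner
- tape_roll_b: bystander: roll of beige tape lying flat, 103 mm across, 25 mm high, to the left of the work; origin at the centre of its underside; leave it alone
- remote: bystander: black remote control, 193 x 46 x 19 mm, to the right of the work; origin at the centre of its underside; leave it alone
Not all that is in view belongs to the job. What is shaped like the tote but pink is not meant.

How it is judged:
By the outcome, as a careful person would: the job done as asked, in the order asked, and still so for the second after the job is handed in, while the arm keeps its last pose, push and grip.
It also fails if it takes over 64 s, if anything falls off the work surface, if the arm or the gripper's body presses on something with over 40 N, if the wrist force passes 120 N, or if a joint passes its speed limit or range.

## Robot

A 6-joint arm with a two-finger parallel gripper is mounted at the origin on a cart in front of the work surface, level with it; the furniture and walls round the work are solid. World frame = base frame: x ahead of the robot, y to its left, z up, the work surface at z = 0. Lengths are in m, angles in degrees, forces in N, time in s.
With the tool pointing down it reaches from about 0.375 to 0.9 m from the base axis. Payload 3.1 kg.
Tool frame: the origin (TCP) lies on the centre line of the jaws, within the pads' length; the fingertips stand 17 mm ahead of it and the grasp point (between the pads) lies 2 mm behind it; z points along the fingers, y is the line along which they close (so a half turn about z gives the same grasp; the last joint's range is limited). The gripper opens to 87 mm and grips with 3 to 60 N. Pads are 19 mm wide; open, the fingers measure 117 mm over their backs; the gripper's body (75 mm by 190 mm) begins 51 mm behind the grasp point.
Start: joints at [-78.638, 30.224, 82.088, -0, 67.689, -10.227], TCP at [0.23, -0.581, 0.208] pointing down, gripper open.
Joint ranges: [-176.69, 176.69], [-43.24, 126.21], [12.49, 139.97], [-82, 262], [0, 151.66], [-163.58, 163.58]. Speed limits (degrees/s): [159.86, 159.86, 180, 180, 180, 180].

## Interface

Orientations are given as a 3x3 rotation matrix whose columns are the frame's x, y, z axes.
In Python, from rig import bot, imaging, finder gives the robot as it stands. The module is installed in compiled form; this text tells all that it offers.
- The arm moves only by the tool play_rows, never from a script. Its argument "motion" is a list that holds one entry, the list of rows, each a list of 6 numbers: the shift along the tool's x, y, z in m, then the turn, a rotation vector about the tool's x, y, z in degrees. In form: [[[dx, dy, dz, wx, wy, wz], ...]]. A call has 1 to 8 rows; each row is the pose to reach, as a shift and turn from the pose commanded when the call began, along the tool's axes at that moment; what a row does not reach only later rows make up. A row lasts 1/12 s, in which the tool goes at most 41.7 mm and 7.16 degrees, less where a joint would pass 70% of its speed; a pose out of reach is approached as far as the arm can. A call with a gripper value outside its range is refused whole. "fingers" is the finger opening in m, from 0 to 0.087, set as the call begins (left out, the last holds). The fingers move at their own pace and stop on an object; the grip force is fixed at half the most. Time passes only in rows, so rows that repeat a pose let the fingers close. It gives the time, the measured TCP pose, the force, the opening and the grip force at its end, in the units of the state.
- bot.read_state(): the state, without advancing time (a new reading comes with each control period).
- imaging.capture(name): name is "scene" or "top" or "wrist"; returns a dict with "frame" (420x560x3 uint8, red, green, blue), "camera_matrix" (3x3 intrinsics, pixels), "R" (3x3) and "t" (3): a world point X has camera coordinates R X + t. Camera axes: x right, y down, z forward; pixel columns grow to the right and rows downward; lengths in m; the calibration is good to about 2 mm. A picture is of the moment at which its call begins. There is no depth.
- bot.hand_in(): hands the job in; it is judged then, once.
Trained networks look in the newest picture that a camera, given by its name, has taken for a name from the list of things; names that differ only in an ending like _2 or _b are one class to them, and where a whole thing is asked for, a point or a joint stands for the part that bears it (a point fixed in the world has none). Each returns a list of dicts, best first, with "confidence" (0 to 1); they miss things now and then, are a little off and sometimes report something else, mostly with a low value. They report only what shows in the picture. A call takes as long as a camera call. They do not tell look-alikes from the thing itself.
- finder.recognise(camera, name): "at" ([x, y, z] in m, in world coordinates, good to about 4 mm: the middle of the surface that is visible of it).
- finder.outline_of(camera, name): "pixels" (420x560 bool, what is visible of it).
The state is a dict: "time_s": time; "joint_positions": joint angles; "qvel": joint speeds; "tau": joint torques, N m; "position": TCP position; "tcp_rot": TCP orientation; "force": force on the tool from outside, world axes, zero at the start; "moment": the same for the moment, N m; "opening": opening from 0.0 (shut) to 1.0 (fully open); "grasp_force": force on a finger pad.
Only numpy, scipy, OpenCV 4.12 (cv2) and the standard library are available. Lean on these libraries where they do the work, as an engineer would, in place of code of your own. Each camera call takes 0.05 s, during which the arm holds its last target. There are 200 camera calls.

## Working session

There is one attempt and no reset: what is moved stays moved. The work goes in short steps, Python scripts to look and compute and a tool call to move; the robot and the scene stay as the last step left them, time stands still between calls to the robot, and variables do not carry over. Pictures are saved under pics/ and viewed, at most 10 in all, crops included, and the job is handed in when it is done.

Besides the shell and the picture viewer there is one more tool, called as name(argument=value, ...) on one line, values as JSON. play_rows: Moves the arm, as the interface text tells. Its arguments: {"type":"object","properties":{"motion":{"type":"array"},"fingers":{"type":"number"}},"required":["motion"]}

```bash
mkdir -p pics
cat > h.py <<'E'
import numpy as np, cv2
from rig import bot, imaging, finder
def cap(n,save=None):
    c=imaging.capture(n)
    if save: cv2.imwrite('pics/'+save,cv2.cvtColor(c['frame'],cv2.COLOR_RGB2BGR))
    return c
def P(c): return c['camera_matrix']@np.c_[c['R'],c['t']]
def proj(c,X):
    q=P(c)@np.r_[X,1]; return q[:2]/q[2]
def onz(c,uv,z):
    d=c['R'].T@np.linalg.solve(c['camera_matrix'],np.r_[uv,1]); o=-c['R'].T@c['t']
    return o+d*(z-o[2])/d[2]
def tri(cs,uvs):
    A=[]
    for c,(u,v) in zip(cs,uvs):
        p=P(c); A+=[u*p[2]-p[0],v*p[2]-p[1]]
    w=np.linalg.svd(np.array(A))[2][-1]; return w[:3]/w[3]
E
python3 - <<'E'
from h import *
np.set_printoptions(precision=3,suppress=True)
ims=[]
for n in ['scene','top']:
    c=cap(n); ims.append(c['frame'])
    print(n,'cam at',-c['R'].T@c['t'])
    for k in ['tote','red_corner','lid','nut_a','tape_roll_b','remote']:
        for r in finder.recognise(n,k)[:4]:
            print(k,r['confidence'],np.array(r['at']),proj(c,r['at']))
for n,i in zip(['scene','top'],ims): cv2.imwrite(f'pics/{n}1.png',i[:,:,::-1])
print(bot.read_state())
E
```

```text
scene cam at [-0.118  1.504  0.93 ]
tote 0.81 [0.45  0.568 0.031] [243.487 291.801]
tote 0.63 [0.538 0.098 0.033] [288.483 209.274]
red_corner 0.73 [0.444 0.566 0.031] [245.568 292.01 ]
lid 0.61 [ 0.525 -0.144  0.008] [317.71  188.556]
tape_roll_b 0.78 [0.597 0.309 0.02 ] [244.632 236.616]
remote 0.74 [ 0.611 -0.299  0.018] [313.463 167.117]
top cam at [0.408 0.132 1.47 ]
tote 0.8 [0.536 0.082 0.005] [283.286 205.405]
tote 0.58 [0.446 0.568 0.003] [139.916 232.201]
red_corner 0.82 [0.536 0.083 0.001] [282.696 205.56 ]
red_corner 0.71 [0.45  0.567 0.004] [140.233 230.833]
lid 0.87 [ 0.525 -0.149  0.011] [350.711 208.438]
tape_roll_b 0.72 [0.586 0.302 0.023] [218.515 190.286]
remote 0.88 [ 0.618 -0.311  0.017] [397.528 181.317]
remote 0.49 [0.537 0.085 0.002] [282.27  205.182]
{'time_s': 0.7, 'joint_positions': array([-78.64 ,  30.221,  82.087,   0.   ,  67.692, -10.228]), 'qvel': array([ 0.056, -0.019, -0.043, -0.049,  0.004,  0.002]), 'tau': array([ -0.001, -43.987, -17.695,   0.063,   0.05 ,  -0.   ]), 'position': array([ 0.23 , -0.581,  0.208]), 'tcp_rot': array([[ 0.93 ,  0.368,  0.   ],
       [ 0.368, -0.93 ,  0.   ],
       [ 0.   , -0.   , -1.   ]]), 'force': array([-0.421,  0.152,  0.403]), 'moment': array([-0.012, -0.01 , -0.017]), 'grasp_force': 0.0, 'opening': 1.0002374686621032}
```

Run:
```python
import cv2,numpy as np
a=cv2.imread('pics/top1.png');b=cv2.imread('pics/scene1.png')
ca=cv2.resize(a[150:270,110:430],None,fx=2.5,fy=2.5,interpolation=cv2.INTER_CUBIC)
cb=cv2.resize(b[150:270,180:340+160],None,fx=2.5,fy=2.5,interpolation=cv2.INTER_CUBIC)
cv2.imwrite('pics/v1.png',np.vstack([ca,cb]))
```

```text
(no output)
```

View pics/v1.png

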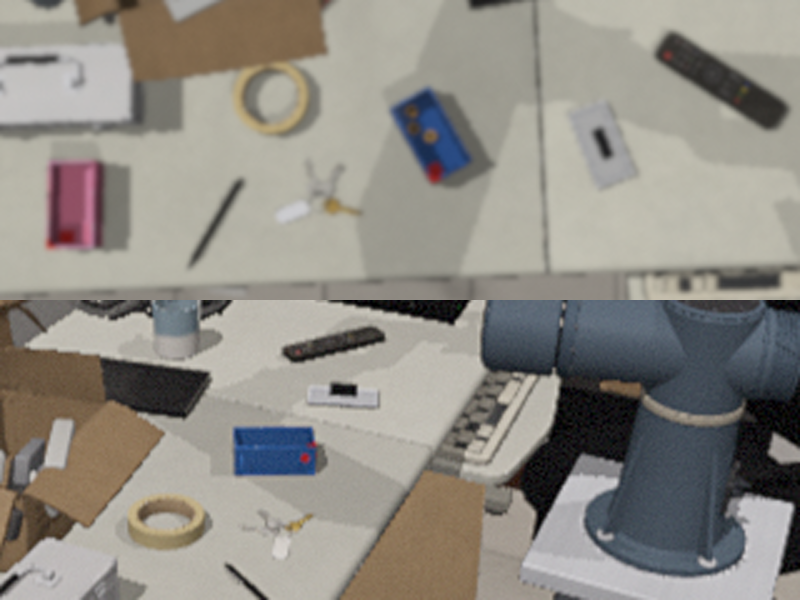

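View pics/scene1.png

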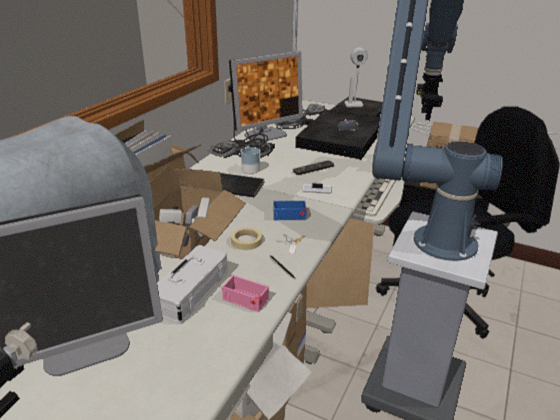

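Candidates: for the tote, the blue one at top px (283,205) against the pink look-alike at (140,231), so blue. For the lid, only the grey plate with a black bar at (350,208). Blue tote: the red corner is at its near-left end, and the nuts are at the far end. Moving above the lid for a close view.

play_rows(motion=[[[0.027,-0.018,-0.005,0,0,0],[0.056,-0.038,-0.01,0,0,0],[0.09,-0.06,-0.015,0,0,0],[0.12,-0.08,-0.02,0,0,0],[0.15,-0.1,-0.025,0,0,0],[0.18,-0.12,-0.03,0,0,0],[0.21,-0.14,-0.035,0,0,0],[0.24,-0.16,-0.04,0,0,0]]], fingers=0.087)

```text
time_s: 1.37
position: [0.395, -0.3425, 0.2484]
tcp_rot: [[0.93, 0.368, 0.0], [0.368, -0.93, -0.0], [0.0, 0.0, -1.0]]
force: [1.1, -0.1, 0.5]
opening: 0.999
grasp_force: 0.0
```

play_rows(motion=[[[0.027,-0.018,0,0,0,0],[0.056,-0.038,0,0,0,0],[0.09,-0.06,0,0,0,0],[0.12,-0.08,0,0,0,0],[0.15,-0.1,0,0,0,0],[0.17,-0.12,0,0,0,0],[0.19,-0.133,0,0,0,0],[0.19,-0.133,0,0,0,0]]])

```text
time_s: 2.03
position: [0.5239, -0.1467, 0.2482]
tcp_rot: [[0.928, 0.372, 0.002], [0.372, -0.928, 0.001], [0.002, -0.001, -1.0]]
force: [0.3, -0.4, -0.3]
opening: 1.001
grasp_force: 0.0
```

Run:
```python
from h import *
np.set_printoptions(precision=3,suppress=True)
c=cap('wrist','w1.png')
s=bot.read_state();print(s['time_s'],s['position'],s['joint_positions'],s['tcp_rot'])
print(-c['R'].T@c['t'],c['R'])
for k in ['tote','lid','red_corner','nut_a']:
    for r in finder.recognise('wrist',k)[:4]: print(k,r['confidence'],np.array(r['at']),proj(c,r['at']))
```

```text
2.0833 [ 0.523 -0.149  0.248] [-27.653  21.224  91.076   0.002  67.675  40.524] [[ 0.928  0.372  0.   ]
 [ 0.372 -0.928 -0.   ]
 [ 0.     0.    -1.   ]]
[ 0.593 -0.12   0.425] [[ 0.372 -0.928 -0.001]
 [-0.893 -0.359  0.271]
 [-0.252 -0.1   -0.963]]
tote 0.59 [0.54  0.095 0.024] [94.173 91.01 ]
lid 0.85 [ 0.535 -0.146  0.01 ] [285.395 170.604]
red_corner 0.82 [0.538 0.095 0.021] [95.251 92.78 ]
nut_a 0.65 [0.546 0.102 0.012] [94.351 83.686]
nut_a 0.61 [0.54  0.089 0.008] [106.02   94.139]
nut_a 0.52 [0.575 0.107 0.013] [96.001 57.988]
```

View pics/w1.png

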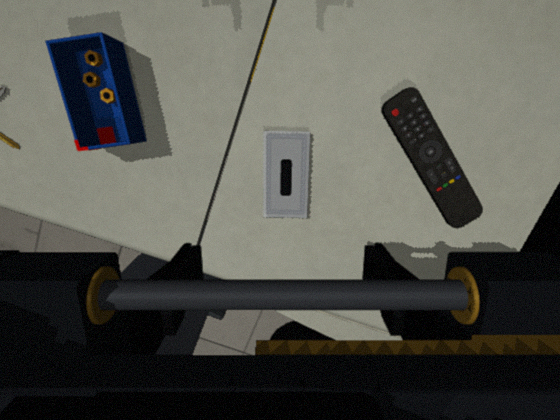

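The wrist view shows the lid at (287,173) with its black bar at (286,177). The blue tote is at about (95,90), with the red corner at (80,147) and three nuts near (95,75). Measuring both now.

```bash
cat > m.py <<'E'
from h import *
np.set_printoptions(precision=4,suppress=True)
def quad(m):
    m=m.astype(np.uint8); n,l,st,_=cv2.connectedComponentsWithStats(m); m=(l==1+np.argmax(st[1:,4])).astype(np.uint8)
    cs=max(cv2.findContours(m,0,2)[0],key=len); h=cv2.convexHull(cs)
    for e in np.arange(1,12,.25):
        q=cv2.approxPolyDP(h,e,True)
        if len(q)<=4: break
    return q[:,0].astype(float),h[:,0]
def rep(name,c,q,z):
    W=np.array([onz(c,p,z) for p in q]); 
    e=[np.linalg.norm(W[i]-W[i-1]) for i in range(len(W))]
    i=int(np.argmax(e)); d=W[i]-W[i-1]
    r=cv2.minAreaRect((W[:,:2]*1000).astype(np.float32))
    print(name,'centre',W.mean(0),'sides',np.array(e),'yaw',np.degrees(np.arctan2(d[1],d[0])),'rect',r); return W
def blue(c):
    h=cv2.cvtColor(c['frame'],cv2.COLOR_RGB2HSV); return (h[...,0]>105)&(h[...,0]<130)&(h[...,1]>130)&(h[...,2]>40)
E
python3 - <<'E'
from m import *
cw=cap('wrist'); ct=cap('top')
masks={}
for n,c in [('wrist',cw),('top',ct)]:
    m=finder.outline_of(n,'lid')[0]['pixels']; masks[n]=m
    q,h=quad(m); print(n,q.tolist()); rep('lid '+n,c,q,0.008)
    f=c['frame'].max(2); ys,xs=np.where(m); box=np.zeros_like(m); box[ys.min()+2:ys.max()-1,xs.min()+2:xs.max()-1]=1
    d=(f<70)&box; q2=cv2.boxPoints(cv2.minAreaRect(np.argwhere(d)[:,::-1].astype(np.float32))); 
    rep('bar '+n,c,q2,0.028); masks[n+'b']=np.argwhere(d)[:,::-1].mean(0)
    b=blue(c); q3,h3=quad(b); print('tote px',n,q3.tolist()); 
    ms=finder.outline_of(n,'tote'); print([np.argwhere(x['pixels'])[:,::-1].mean(0) for x in ms])
print('lid plate tri',tri([cw,ct],[np.argwhere(masks[n])[:,::-1].mean(0) for n in ('wrist','top')]))
print('bar tri',tri([cw,ct],[masks['wristb'],masks['topb']]))
big=cv2.resize(cw['frame'][20:230,20:330,::-1],None,fx=2.58,fy=2.58,interpolation=cv2.INTER_CUBIC)
cv2.imwrite('pics/w2.png',big[:590])
E
```

```text
wrist [[261.0, 127.0], [306.0, 130.0], [302.0, 213.0], [262.0, 212.0]]
lid wrist centre [ 0.5285 -0.1493  0.008 ] sides [0.1094 0.0558 0.1073 0.0532] yaw 21.1860088255856 rect ((528.8994140625, -148.7396240234375), (109.42437744140625, 55.80691146850586), 20.026901245117188)
bar wrist centre [ 0.5294 -0.1487  0.028 ] sides [0.0431 0.0133 0.0431 0.0137] yaw 21.258169167614255 rect ((529.396484375, -148.67684936523438), (43.14760971069336, 13.662837028503418), 21.518156051635742)
tote px wrist [[41.0, 37.0], [97.0, 30.0], [125.0, 140.0], [70.0, 135.0]]
[array([91.884 , 88.3164])]Traceback (most recent call last):
  File "<stdin>", line 5, in <module>
IndexError: list index out of range
```

Run:
```python
from m import *
cw=cap('wrist'); ct=cap('top'); t1=cv2.imread('pics/top1.png')[:,:,::-1].copy(); ct['frame']=t1
s=bot.read_state();print(s['position'],s['tcp_rot'][:2,0])
def bar(c,x0,x1,y0,y1):
    d=np.zeros((420,560),bool); d[y0:y1,x0:x1]=c['frame'][y0:y1,x0:x1].max(2)<75
    return np.argwhere(d)[:,::-1].astype(np.float32)
bw=bar(cw,270,300,145,205); bt=bar(ct,342,360,196,220)
print(len(bw),len(bt),'bar tri',tri([cw,ct],[bw.mean(0),bt.mean(0)]))
rep('bar w',cw,cv2.boxPoints(cv2.minAreaRect(bw)),.028); print(onz(ct,bt.mean(0),.028))
big=cv2.resize(cw['frame'][10:230,10:330,::-1],None,fx=2.5,fy=2.5,interpolation=cv2.INTER_CUBIC)
cv2.imwrite('pics/w2.png',big)
b=blue(cw); q,h=quad(b); print('hull',h.tolist())
```

```text
[ 0.5218 -0.151   0.248 ] [0.9302 0.367 ]
410 32 bar tri [ 0.5295 -0.1477  0.0232]
bar w centre [ 0.529  -0.1487  0.028 ] sides [0.0444 0.0133 0.0444 0.0137] yaw 21.24670192779359 rect ((529.0247802734375, -148.65298461914062), (44.418792724609375, 13.675182342529297), 21.509035110473633)
[ 0.5295 -0.1459  0.028 ]
hull [[96, 29], [97, 30], [101, 43], [108, 69], [121, 119], [126, 139], [126, 140], [123, 141], [117, 142], [88, 146], [85, 146], [71, 136], [70, 135], [69, 132], [52, 77], [44, 51], [41, 41], [41, 38], [49, 36], [74, 32], [87, 30], [94, 29]]
```

View pics/w2.png

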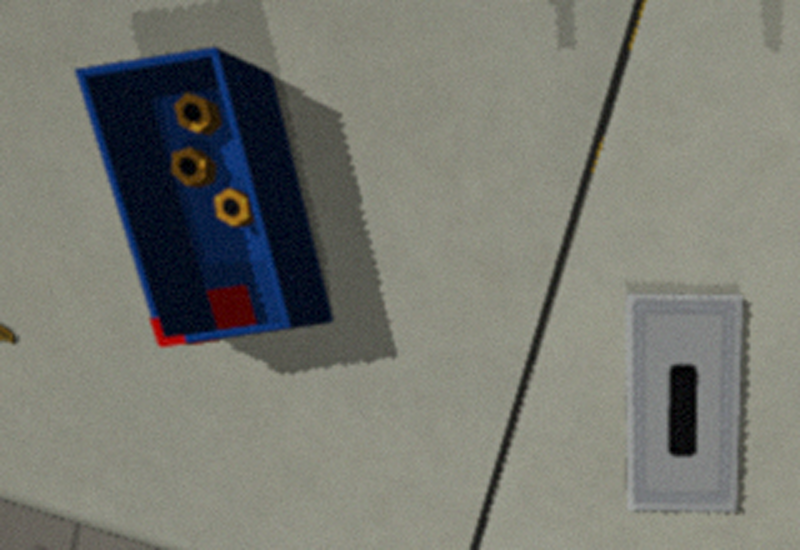

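The crop confirms the blue tote: rim corners at wrist px (41,38), (97,29), (126,141), and red (74,149). The bar triangulates to z≈0.023, within the expected 0.018–0.028, and its width and length match. Going down to grasp the bar.

play_rows(motion=[[[0.004,0,0.03,0,0,0],[0.008,0,0.06,0,0,0],[0.008,0,0.1,0,0,0],[0.008,0,0.135,0,0,0],[0.008,0,0.165,0,0,0],[0.008,0,0.18,0,0,0],[0.008,0,0.18,0,0,0],[0.008,0,0.18,0,0,0]]], fingers=0.05)

```text
time_s: 3.3
position: [0.5291, -0.1475, 0.0673]
tcp_rot: [[0.93, 0.368, -0.002], [0.368, -0.93, 0.001], [-0.001, -0.001, -1.0]]
force: [-1.1, 0.2, 0.7]
opening: 0.589
grasp_force: 0.0
```

Run:
```python
from m import *
c=cap('wrist','w3.png');s=bot.read_state();print(s['time_s'],s['position'],s['tcp_rot'][:,0],s['tcp_rot'][:,2],s['force'])
for z in (.028,): 
    for r in finder.outline_of('wrist','lid')[:1]:
        q,h=quad(r['pixels']);print(q.tolist());rep('lid',c,q,.008)
tcp=s['position']; print('bar top expected px',proj(c,[.529,-.1487,.028]), 'tcp px',proj(c,tcp))
```

```text
3.35 [ 0.5301 -0.148   0.0685] [0.9299 0.3678 0.0007] [ 0.001  -0.0005 -1.    ] [0.4949 0.3849 0.2738]
[[324.0, 147.0], [319.0, 277.0], [249.0, 279.0], [245.0, 147.0]]
lid centre [ 0.5322 -0.1479  0.008 ] sides [0.0563 0.1022 0.056  0.104 ] yaw 21.539210256026266 rect ((531.7940063476562, -148.12606811523438), (104.07268524169922, 56.282840728759766), 21.53921127319336)
bar top expected px [283.7314 229.0325] tcp px [283.4216 249.8625]
```

View pics/w3.png

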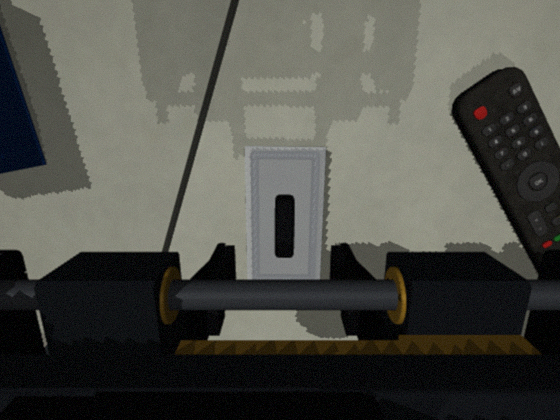

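The bar is at px (284,226), within 3 px of the prediction and centred between the fingers. Descending and closing.

play_rows(motion=[[[0,0,0.015,0,0,0],[0,0,0.028,0,0,0],[0,0,0.036,0,0,0],[0,0,0.04,0,0,0],[0,0,0.04,0,0,0]]])

```text
time_s: 3.82
position: [0.5297, -0.1476, 0.0282]
tcp_rot: [[0.93, 0.368, 0.0], [0.368, -0.93, -0.0], [0.0, 0.0, -1.0]]
force: [-0.0, 0.1, 0.3]
opening: 0.576
grasp_force: 0.0
```

play_rows(motion=[[[0,0,0,0,0,0],[0,0,0,0,0,0],[0,0,0,0,0,0],[0,0,0,0,0,0],[0,0,0,0,0,0],[0,0,0,0,0,0],[0,0,0,0,0,0],[0,0,0,0,0,0]]], fingers=0.0)

```text
time_s: 4.48
position: [0.5295, -0.1475, 0.028]
tcp_rot: [[0.93, 0.368, -0.0], [0.368, -0.93, -0.0], [-0.0, 0.0, -1.0]]
force: [0.4, -0.7, -0.5]
opening: 0.058
grasp_force: 0.0
```

Run:
```python
from m import *
c=cap('wrist','w4.png');s=bot.read_state();print(s['time_s'],s['position'],s['opening'],s['grasp_force'],s['force'])
print(proj(c,s['position']),proj(c,[.529,-.1487,.028]))
```

```text
4.5333 [ 0.5294 -0.1475  0.0279] 0.03247284478157185 0.0 [ 0.3574 -0.8208 -0.1133]
[282.0531 250.2557] [283.6877 251.6545]
```

View pics/w4.png

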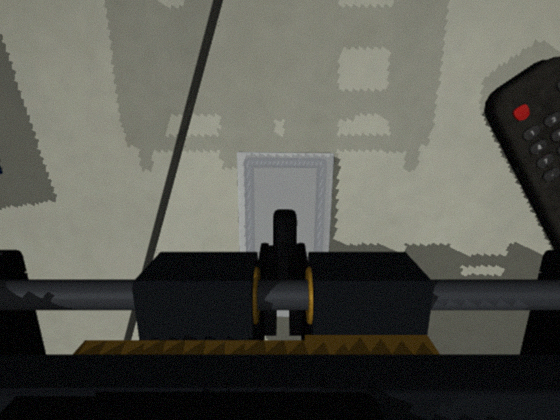

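play_rows(motion=[[[0,0,0,0,0,0],[0,0,0,0,0,0],[0,0,0,0,0,0],[0,0,0,0,0,0]]], fingers=0.0)

```text
time_s: 4.87
position: [0.5295, -0.1475, 0.0279]
tcp_rot: [[0.93, 0.368, -0.0], [0.368, -0.93, 0.0], [-0.0, -0.0, -1.0]]
force: [-0.7, 0.1, -0.3]
opening: -0.001
grasp_force: 0.0
```

Run:
```python
from m import *
c=cap('wrist');s=bot.read_state();print(s['time_s'],s['position'],s['opening'],s['grasp_force'],s['force'])
cv2.imwrite('pics/w5.png',cv2.resize(c['frame'][140:340,190:390,::-1],None,fx=3,fy=3,interpolation=cv2.INTER_CUBIC))
```

```text
4.9167 [ 0.5294 -0.1475  0.0279] -0.0006060543579356499 0.0 [ 0.3485 -0.2769  0.4395]
```

View pics/w5.png

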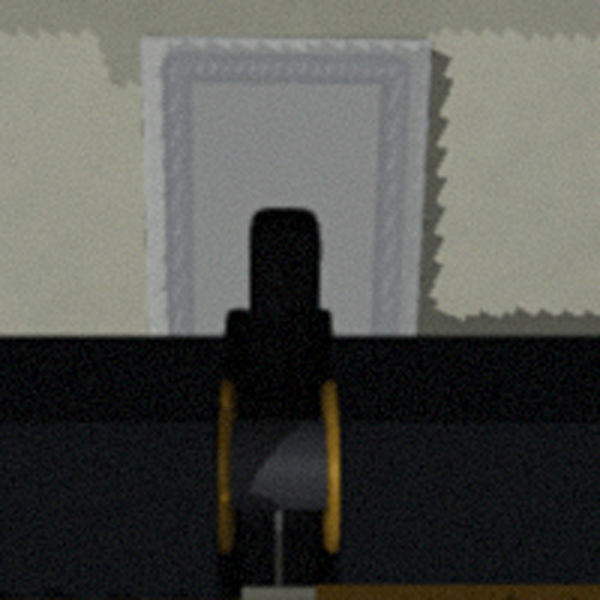

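Run:
```python
from m import *
c=cap('wrist');s=bot.read_state();R=s['tcp_rot'];p=s['position']
print('K',c['camera_matrix'][0,0],'cam in tool',R.T@(-c['R'].T@c['t']-p))
for z in (-.02,-.01,0,.01,.017): print('tool x+9.5,y7, z',z,proj(c,p+R@[.0095,.0,z]),proj(c,p+R@[.0095,.01,z]))
a=np.radians(21.4);X=np.array([np.cos(a),np.sin(a),0])
b=np.array([.529,-.1487,.028]);l=np.array([.529,-.1487,.008])
print('bar far',proj(c,b+.022*X),'near',proj(c,b-.022*X),'lid far',proj(c,l+.05625*X),'near',proj(c,l-.05625*X))
```

```text
K 326.6253644069382 cam in tool [ 0.0743  0.0002 -0.1769]
tool x+9.5,y7, z -0.02 [282.0271 248.3064] [301.3926 248.3088]
tool x+9.5,y7, z -0.01 [282.0526 241.2644] [300.3732 241.2666]
tool x+9.5,y7, z 0 [282.0755 234.9434] [299.4582 234.9454]
tool x+9.5,y7, z 0.01 [282.0962 229.2381] [298.6324 229.24  ]
tool x+9.5,y7, z 0.017 [282.1096 225.5642] [298.1005 225.5659]
bar far [283.8682 215.5776] near [283.5366 285.558 ] lid far [283.9947 150.8369] near [283.2372 315.8839]
```

Closed to zero without touching the bar, so the real tips must be higher than I assumed. The tips show at row ~243, not ~225. Feeling for the bar top with the closed fingers in small steps.

play_rows(motion=[[[0,0,0.001,0,0,0],[0,0,0.002,0,0,0],[0,0,0.003,0,0,0],[0,0,0.003,0,0,0]]])

```text
time_s: 5.3
position: [0.5293, -0.1474, 0.0247]
tcp_rot: [[0.93, 0.368, -0.0], [0.368, -0.93, 0.0], [-0.0, -0.0, -1.0]]
force: [-0.1, -0.5, -0.2]
opening: 0.003
grasp_force: 0.0
```

play_rows(motion=[[[0,0,0.001,0,0,0],[0,0,0.002,0,0,0],[0,0,0.003,0,0,0],[0,0,0.003,0,0,0]]])

```text
time_s: 5.63
position: [0.5293, -0.1474, 0.0217]
tcp_rot: [[0.93, 0.368, -0.0], [0.368, -0.93, 0.0], [-0.0, -0.0, -1.0]]
force: [-0.3, -0.2, 0.8]
opening: 0.006
grasp_force: 0.0
```

Run:
```python
from m import *
s=bot.read_state();print(s['position'],s['force'])
c=cap('wrist');cs=cap('scene')
print(proj(cs,[.53,-.148,.03]))
u,v=proj(cs,[.53,-.148,.05]).astype(int)
a=cv2.resize(cs['frame'][v-30:v+30,u-40:u+40,::-1],(640,480),interpolation=cv2.INTER_CUBIC)
b=cv2.resize(c['frame'][200:260,240:330,::-1],None,fx=1.7,fy=8)
g=np.clip(c['frame'][195:265,235:335,::-1].astype(float)*4,0,255).astype(np.uint8)
b=cv2.resize(g,(160,112),interpolation=cv2.INTER_CUBIC)
b=cv2.resize(g,(640,448)); b=b[:, 240:400] if 0 else b
out=np.hstack([cv2.resize(a,(400,480)),cv2.resize(b,(400,480))]);cv2.imwrite('pics/p8.png',out)
```

```text
[ 0.5293 -0.1474  0.0217] [-0.3439 -0.2049  0.8438]
[317.3031 182.8982]
```

View pics/p8.png

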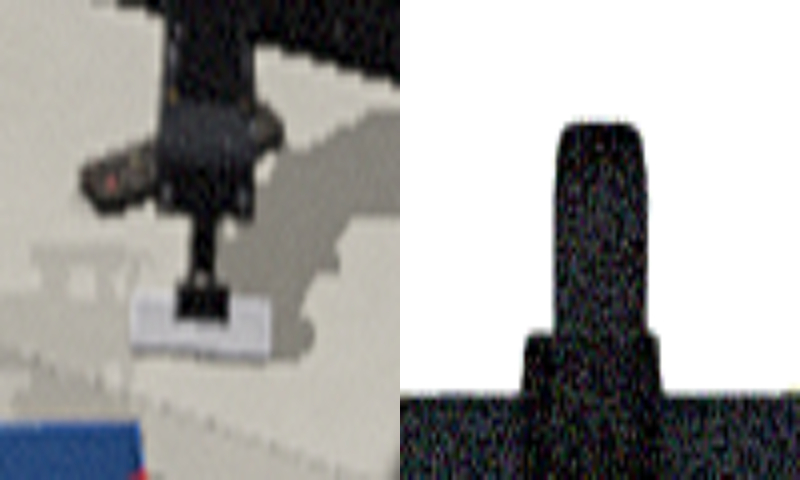

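The scene crop shows the closed fingers ending about at the bar's top. The wrist crop shows the tips' front edge at row 243, just above the bar. So the tips sit roughly 10 mm behind the reported TCP. Probing further.

play_rows(motion=[[[0,0,0.001,0,0,0],[0,0,0.002,0,0,0],[0,0,0.003,0,0,0],[0,0,0.003,0,0,0]]])

```text
time_s: 6.07
position: [0.5293, -0.1475, 0.0187]
tcp_rot: [[0.93, 0.368, -0.0], [0.368, -0.93, 0.0], [-0.0, -0.0, -1.0]]
force: [0.3, -0.8, 0.4]
opening: 0.009
grasp_force: 0.0
```

play_rows(motion=[[[0,0,0.001,0,0,0],[0,0,0.002,0,0,0],[0,0,0.002,0,0,0]]])

```text
time_s: 6.32
position: [0.5293, -0.1475, 0.0167]
tcp_rot: [[0.93, 0.368, -0.0], [0.368, -0.93, 0.0], [-0.0, -0.0, -1.0]]
force: [-0.2, -0.2, -0.2]
opening: 0.003
grasp_force: 0.0
```

play_rows(motion=[[[0,0,0.001,0,0,0],[0,0,0.002,0,0,0],[0,0,0.002,0,0,0]]])

```text
time_s: 6.57
position: [0.5293, -0.1474, 0.0148]
tcp_rot: [[0.93, 0.368, -0.0], [0.368, -0.93, 0.0], [-0.0, -0.0, -1.0]]
force: [-0.9, 1.2, 0.2]
opening: 0.007
grasp_force: 0.0
```

play_rows(motion=[[[0,0,0.001,0,0,0],[0,0,0.002,0,0,0],[0,0,0.002,0,0,0]]])

```text
time_s: 6.82
position: [0.5295, -0.1476, 0.0138]
tcp_rot: [[0.93, 0.368, 0.0], [0.368, -0.93, -0.0], [0.0, 0.0, -1.0]]
force: [-1.3, 0.8, 6.9]
opening: 0.007
grasp_force: 3.3
```

Run:
```python
from m import *
c=cap('wrist');s=bot.read_state();print(s['position'],s['force'],s['joint_positions'],s['tau'])
f=c['frame'].max(2).astype(int)
for r in range(200,256,3): 
    xs=np.where(f[r,235:335]<60)[0]+235; print(r,xs.min() if len(xs) else None,xs.max() if len(xs) else None,len(xs))
m=finder.outline_of('wrist','lid'); q,h=quad(m[0]['pixels']); print(q.tolist())
```

```text
[ 0.5295 -0.1476  0.0138] [-1.02   -0.5449  5.943 ] [-27.2187  41.5804 100.9052  -0.0064  37.4898  41.191 ] [ -0.0748 -39.7718  -8.1875   0.0732  -0.4052  -0.0007]
200 None None 0
203 None None 0
206 None None 0
209 None None 0
212 None None 0
215 None None 0
218 274 294 21
221 273 296 24
224 273 296 24
227 272 296 25
230 272 297 26
233 272 297 26
236 272 296 25
239 272 296 25
242 272 296 25
245 266 299 34
248 265 299 35
251 265 300 36
254 235 334 100
[[338.0, 157.0], [331.0, 250.0], [236.0, 249.0], [236.0, 154.0]]
```

Contact: 6.9 N at reported z = 0.0138, with the bar top at 0.028. So the real tips are 14 mm behind the reported TCP, and the whole gripper sits about 31 mm shorter than reported. The jaw positions in the image agree with this. I'll use tip z = reported z + 0.014 from here on. Backing off, opening, and going down properly.

play_rows(motion=[[[0,0,-0.006,0,0,0],[0,0,-0.01,0,0,0],[0,0,-0.01,0,0,0],[0,0,-0.01,0,0,0],[0,0,-0.01,0,0,0],[0,0,-0.01,0,0,0],[0,0,-0.01,0,0,0]]], fingers=0.04)

```text
time_s: 7.5
position: [0.5293, -0.1474, 0.0227]
tcp_rot: [[0.93, 0.368, -0.0], [0.368, -0.93, 0.0], [-0.0, -0.0, -1.0]]
force: [-0.1, 0.4, -0.1]
opening: 0.42
grasp_force: 0.0
```

play_rows(motion=[[[0,0,0.006,0,0,0],[0,0,0.012,0,0,0],[0,0,0.018,0,0,0],[0,0,0.022,0,0,0],[0,0,0.024,0,0,0],[0,0,0.0255,0,0,0],[0,0,0.0255,0,0,0]]])

```text
time_s: 8.08
position: [0.5293, -0.1474, -0.003]
tcp_rot: [[0.93, 0.368, -0.001], [0.368, -0.93, 0.0], [-0.0, -0.001, -1.0]]
force: [0.2, 0.6, -0.6]
opening: 0.462
grasp_force: 0.0
```

play_rows(motion=[[[0,0,0,0,0,0],[0,0,0,0,0,0],[0,0,0,0,0,0],[0,0,0,0,0,0],[0,0,0,0,0,0],[0,0,0,0,0,0],[0,0,0,0,0,0],[0,0,0,0,0,0]]], fingers=0.0)

```text
time_s: 8.75
position: [0.5296, -0.1476, -0.0023]
tcp_rot: [[0.93, 0.368, 0.0], [0.368, -0.93, -0.0], [0.0, 0.0, -1.0]]
force: [-0.8, -0.3, 1.7]
opening: 0.158
grasp_force: 30.0
```

Gripped at 13.7 mm with 30 N. Lifting and measuring the tote.

play_rows(motion=[[[0,0,-0.015,0,0,0],[0,0,-0.04,0,0,0],[0,0,-0.075,0,0,0],[0,0,-0.11,0,0,0],[0,0,-0.14,0,0,0],[0,0,-0.16,0,0,0],[0,0,-0.17,0,0,0],[0,0,-0.17,0,0,0]]])

```text
time_s: 9.42
position: [0.5307, -0.1481, 0.1696]
tcp_rot: [[0.93, 0.368, 0.004], [0.368, -0.93, -0.002], [0.003, 0.004, -1.0]]
force: [-0.4, 0.5, -0.5]
opening: 0.158
grasp_force: 30.0
```

play_rows(motion=[[[0.01,-0.02,0,0,0,0],[0.02,-0.05,0,0,0,0],[0.03,-0.08,0,0,0,0],[0.03,-0.1,0,0,0,0],[0.03,-0.11,0,0,0,0],[0.03,-0.11,0,0,0,0],[0.03,-0.11,0,0,0,0]]])

```text
time_s: 10.0
position: [0.5165, -0.0343, 0.1665]
tcp_rot: [[0.93, 0.369, -0.001], [0.369, -0.93, -0.0], [-0.001, -0.0, -1.0]]
force: [-0.2, -0.3, -0.3]
opening: 0.157
grasp_force: 30.0
```

Run:
```python
from m import *
c=cap('wrist','w9.png');s=bot.read_state();print(s['time_s'],s['position'],s['opening'],s['grasp_force'],s['force'],s['tcp_rot'][:,0])
np.savez('c9.npz',**c)
q,h=quad(blue(c));print(h.tolist())
t=cv2.imread('pics/top1.png')[:,:,::-1].copy();ct=cap('top');ct['frame']=t;np.savez('ct.npz',**ct)
q,h=quad(blue(ct));print(h.tolist())
b=cv2.resize(t[180:230,260:310,::-1],(420,420),interpolation=cv2.INTER_CUBIC)
a=cv2.resize(c['frame'][:,:,::-1][0:300,0:270],(378,420),interpolation=cv2.INTER_CUBIC)
cv2.imwrite('pics/v9.png',np.hstack([a,b]))
```

```text
10.05 [ 0.5172 -0.0351  0.1668] 0.15918023570552936 29.99699503183365 [-0.3823 -0.3437 -0.5539] [ 0.9299  0.3677 -0.0004]
[[183, 54], [184, 55], [185, 57], [194, 82], [211, 173], [211, 187], [209, 188], [205, 189], [190, 191], [182, 192], [165, 194], [160, 194], [144, 183], [143, 182], [142, 180], [121, 99], [113, 68], [113, 65], [114, 64], [138, 60], [172, 55], [180, 54]]
[[281, 187], [282, 188], [286, 194], [294, 208], [296, 212], [296, 214], [294, 216], [290, 218], [288, 218], [279, 215], [274, 206], [274, 205], [275, 190], [278, 188], [280, 187]]
```

View pics/v9.png

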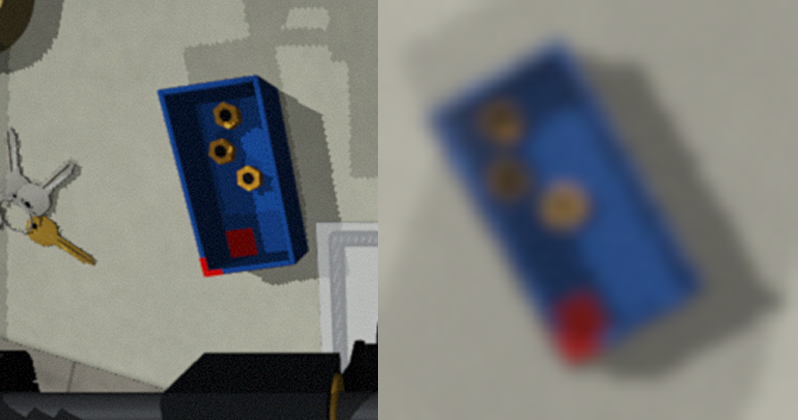

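The close view shows the blue tote's rim corners at about wrist px (114,65), (184,54), (210,188), and red (146,197). The nuts are in the far half. Fitting the box model in both views for pose and height.

```bash
cat > fit.py <<'E'
from m import *
from scipy.optimize import minimize
S=8
def mask(c,win):
    h=cv2.cvtColor(c['frame'],cv2.COLOR_RGB2HSV); red=((h[...,0]<6)|(h[...,0]>174))&(h[...,1]>150)&(h[...,2]>70)
    m=(blue(c)|red).astype(np.uint8); w=np.zeros_like(m); w[win[1]:win[3],win[0]:win[2]]=1; m*=w
    h=cv2.convexHull(np.argwhere(m)[:,::-1].astype(np.int32)); o=np.zeros_like(m); cv2.fillConvexPoly(o,h,1)
    return cv2.resize(o,None,fx=S,fy=S,interpolation=0)
def corners(p,z,L=.116,W=.062):
    x,y,a=p[:3]; a=np.radians(a); R=np.array([[np.cos(a),-np.sin(a)],[np.sin(a),np.cos(a)]])
    return [np.r_[R@[sx*L/2,sy*W/2]+[x,y],z] for sx,sy in ((1,1),(1,-1),(-1,-1),(-1,1))]
def cost(p,obs):
    e=0; z0=p[3] if len(p)>3 else 0
    for c,m in obs:
        q=np.array([proj(c,X) for X in corners(p,z0)+corners(p,z0+.048)])
        o=np.zeros_like(m); cv2.fillConvexPoly(o,cv2.convexHull(np.round((q+.5)*S).astype(np.int32)),1)
        e+=1-(o&m).sum()/(o|m).sum()
    return e
def fit(p0,obs):
    best=None
    for k in range(3):
        sim=np.array([p0]+[np.array(p0)+d for d in np.eye(len(p0))*([.006,.006,4,.01][:len(p0)])])
        r=minimize(cost,p0,args=(obs,),method='Nelder-Mead',options=dict(initial_simplex=sim,maxiter=150)); p0=r.x
    return r.x,r.fun
E
python3 - <<'E'
from fit import *
cw=dict(np.load('c9.npz'));ct=dict(np.load('ct.npz'))
ow=(cw,mask(cw,(90,40,225,215)));ot=(ct,mask(ct,(262,178,310,228)))
p0=[.54,.085,26]
for n,o in (('w',[ow]),('t',[ot]),('both',[ow,ot])): print(n,*fit(p0,o))
p,f=fit(p0+[0],[ow]);print('free z w',p,f)
p,f=fit(p0,[ow]);print([proj(cw,X).round(1).tolist() for X in corners(p,.048)])
n='wrist'
E
```

```text
w [ 0.5376  0.0866 29.2938] 0.01710025168719509
t [ 0.5382  0.0855 29.349 ] 0.20449784775452895
both [ 0.5374  0.0865 29.1741] 0.22115915646907025
free z w [ 0.5373  0.0874 29.1675 -0.002 ] 0.014958783449462998
[[110.6, 63.7], [183.4, 52.8], [210.5, 189.1], [145.0, 197.8]]
```

Run:
```python
from fit import *
c=cap('wrist');s=bot.read_state();R=s['tcp_rot'];p=s['position']
m=finder.outline_of('wrist','lid');print([ (x['confidence'],x['pixels'].sum()) for x in m])
q,h=quad(m[0]['pixels']);print(h.tolist())
zt=p[2]+.0105
for u in q: print(u,R.T@(onz(c,u,zt)-p))
g=c['frame'].astype(int).sum(2)
for r in (175,190,205,220): print(r,[ (x,g[r,x]) for x in range(218,236)],'\n',[ (x,g[r,x]) for x in range(326,346)])
for x in (250,282,310): print(x,[(r,g[r,x]) for r in range(146,176)])
```

```text
[(0.97, np.int64(11967))]
[[320, 158], [337, 159], [339, 161], [339, 177], [336, 247], [335, 250], [334, 251], [320, 263], [295, 278], [271, 278], [244, 263], [231, 250], [230, 248], [229, 237], [226, 175], [226, 161], [227, 159], [229, 158]]
[337. 159.] [ 0.0543  0.0277 -0.0105]
[334. 251.] [ 0.004   0.0284 -0.0105]
[271. 278.] [-0.0123 -0.0063 -0.0105]
[231. 250.] [ 0.0046 -0.0281 -0.0105]
[227. 159.] [ 0.0542 -0.028  -0.0105]
175 [(218, np.int64(195)), (219, np.int64(291)), (220, np.int64(320)), (221, np.int64(339)), (222, np.int64(310)), (223, np.int64(324)), (224, np.int64(292)), (225, np.int64(316)), (226, np.int64(373)), (227, np.int64(466)), (228, np.int64(497)), (229, np.int64(487)), (230, np.int64(481)), (231, np.int64(494)), (232, np.int64(488)), (233, np.int64(493)), (234, np.int64(469)), (235, np.int64(423))] 
 [(326, np.int64(423)), (327, np.int64(429)), (328, np.int64(420)), (329, np.int64(438)), (330, np.int64(441)), (331, np.int64(518)), (332, np.int64(555)), (333, np.int64(563)), (334, np.int64(573)), (335, np.int64(561)), (336, np.int64(572)), (337, np.int64(553)),
[... 4003 characters left out ...]
.int64(417)), (175, np.int64(434))]
310 [(146, np.int64(495)), (147, np.int64(488)), (148, np.int64(487)), (149, np.int64(495)), (150, np.int64(489)), (151, np.int64(480)), (152, np.int64(488)), (153, np.int64(484)), (154, np.int64(470)), (155, np.int64(480)), (156, np.int64(491)), (157, np.int64(470)), (158, np.int64(437)), (159, np.int64(510)), (160, np.int64(544)), (161, np.int64(561)), (162, np.int64(550)), (163, np.int64(551)), (164, np.int64(539)), (165, np.int64(433)), (166, np.int64(398)), (167, np.int64(425)), (168, np.int64(427)), (169, np.int64(454)), (170, np.int64(456)), (171, np.int64(462)), (172, np.int64(461)), (173, np.int64(434)), (174, np.int64(406)), (175, np.int64(428))]
```

The lid is level and centred in hand, within ~2 mm along its length and 0 mm across. Carrying it over the tote, turning 7.7° and hovering ~25 mm above the rim to align by the relative view.

play_rows(motion=[[[0.01,-0.018,0,0,0,-1.5],[0.025,-0.045,0,0,0,-3.5],[0.04,-0.07,0.005,0,0,-5.5],[0.055,-0.092,0.015,0,0,-7],[0.0645,-0.1055,0.03,0,0,-7.7],[0.0645,-0.1055,0.05,0,0,-7.7],[0.0645,-0.1055,0.07,0,0,-7.7],[0.0645,-0.1055,0.08,0,0,-7.7]]])

```text
time_s: 10.87
position: [0.5374, 0.0872, 0.0854]
tcp_rot: [[0.872, 0.489, -0.003], [0.489, -0.872, -0.0], [-0.002, -0.001, -1.0]]
force: [0.1, 0.7, 0.4]
opening: 0.159
grasp_force: 30.0
```

play_rows(motion=[[[0,0,0.009,0,0,0],[0,0,0.014,0,0,0],[0,0,0.014,0,0,0],[0,0,0.014,0,0,0]]])

```text
time_s: 11.2
position: [0.5386, 0.0872, 0.0738]
tcp_rot: [[0.873, 0.488, 0.001], [0.488, -0.873, -0.0], [0.001, 0.0, -1.0]]
force: [0.8, -0.1, -0.5]
opening: 0.159
grasp_force: 30.0
```

Run:
```python
from fit import *
c=cap('wrist');s=bot.read_state();R=s['tcp_rot'];p=s['position'];print(s['time_s'],p,R[:,0],s['force'])
np.savez('c10.npz',**c)
cv2.imwrite('pics/v10.png',cv2.resize(c['frame'][110:260,190:380,::-1],(760,600),interpolation=cv2.INTER_CUBIC))
```

```text
11.25 [0.5388 0.0873 0.0741] [0.8725 0.4887 0.0014] [ 0.0699  0.3196 -0.9972]
```

View pics/v10.png

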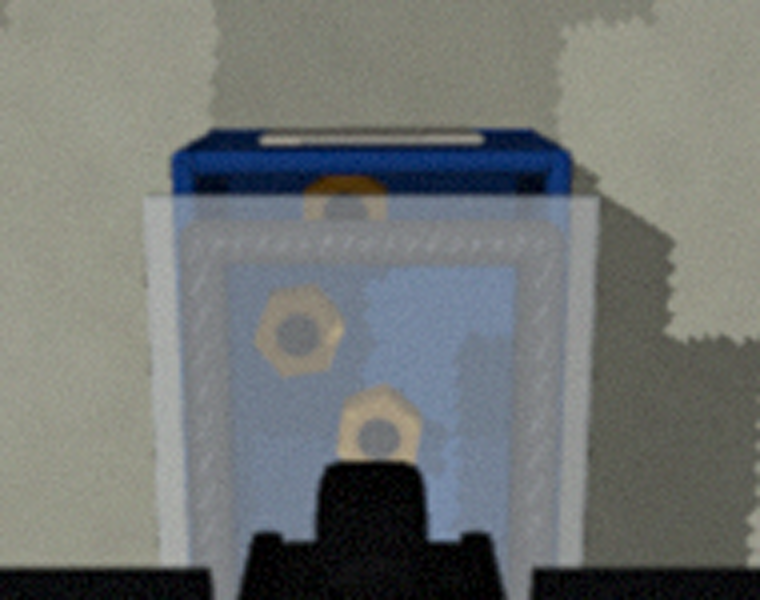

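Hover view: lid far edge at row 159.2 with sides at 226.5 and 339.2; tote far rim at row 147.5 with sides at 233.8 and 332.5. Accounting for depth, the lid must go ~1 mm forward and 0.5 mm along +y; its yaw is aligned. Lowering to just above the rim, then re-measuring.

play_rows(motion=[[[0.001,0.0005,0.008,0,0,0],[0.001,0.0005,0.016,0,0,0],[0.001,0.0005,0.021,0,0,0],[0.001,0.0005,0.023,0,0,0],[0.001,0.0005,0.023,0,0,0]]])

```text
time_s: 11.67
position: [0.5384, 0.0878, 0.0496]
tcp_rot: [[0.872, 0.489, -0.002], [0.489, -0.872, 0.0], [-0.002, -0.001, -1.0]]
force: [-0.5, 0.1, -0.6]
opening: 0.159
grasp_force: 30.0
```

```bash
cat > e.py <<'E'
from fit import *
c=cap('wrist');s=bot.read_state();R=s['tcp_rot'];p=s['position'];print(s['time_s'],p,R[:,0],s['force'],s['opening'])
f=c['frame'].astype(int);np.savez('c11.npz',**c)
print('K',c['camera_matrix'][:,2])
for x in (240,250,275,300,320): print('col',x,[(r,*f[r-1:r+1,x-3:x+4].mean((0,1)).astype(int)) for r in range(136,172,2)])
for r in (150,154,158,164,175,190): print('row',r,[(x,*f[r-1:r+2,x].mean(0).astype(int)) for x in range(220,242)],'|',[(x,*f[r-1:r+2,x].mean(0).astype(int)) for x in range(325,346)])
E
python3 e.py
```

```text
11.7167 [0.5388 0.0877 0.05  ] [ 0.8721  0.4893 -0.0009] [-0.263   0.1673 -0.45  ] 0.15681545112509232
K [282.4144 210.5349   1.    ]
col 240 [(136, np.int64(135), np.int64(135), np.int64(123)), (138, np.int64(131), np.int64(131), np.int64(119)), (140, np.int64(128), np.int64(129), np.int64(117)), (142, np.int64(133), np.int64(135), np.int64(122)), (144, np.int64(134), np.int64(135), np.int64(123)), (146, np.int64(48), np.int64(58), np.int64(78)), (148, np.int64(8), np.int64(24), np.int64(53)), (150, np.int64(8), np.int64(26), np.int64(55)), (152, np.int64(11), np.int64(38), np.int64(83)), (154, np.int64(16), np.int64(52), np.int64(112)), (156, np.int64(13), np.int64(47), np.int64(103)), (158, np.int64(28), np.int64(46), np.int64(80)), (160, np.int64(102), np.int64(111), np.int64(121)), (162, np.int64(112), np.int64(119), np.int64(130)), (164, np.int64(111), np.int64(117), np.int64(128)), (166, np.int64(123), np.int64(126), np.int64(130)), (168, np.int64(126), np.int64(129), np.int64(132)), (170, np.int64(130), np.int64(132), np.int64(136))]
col 250 [(136, np.int64(125), np.int64(125
[... 16137 characters left out ...]
32, np.int64(110), np.int64(117), np.int64(128)), (333, np.int64(112), np.int64(122), np.int64(133)), (334, np.int64(113), np.int64(122), np.int64(138)), (335, np.int64(111), np.int64(125), np.int64(139)), (336, np.int64(111), np.int64(122), np.int64(137)), (337, np.int64(98), np.int64(110), np.int64(127)), (338, np.int64(66), np.int64(78), np.int64(96)), (339, np.int64(61), np.int64(68), np.int64(70)), (340, np.int64(86), np.int64(85), np.int64(77)), (341, np.int64(91), np.int64(91), np.int64(82)), (342, np.int64(89), np.int64(90), np.int64(79)), (343, np.int64(92), np.int64(91), np.int64(83)), (344, np.int64(90), np.int64(89), np.int64(81)), (345, np.int64(92), np.int64(91), np.int64(83))]
```

Just above the rim: tote rim far edge at row 151.5 with sides at 227 and 340; lid far edge at 158.2. Net correction is +0.7 mm in x and +0.3 mm in y. Lowering in small steps.

play_rows(motion=[[[0.0007,0.0003,0,0,0,0],[0.0007,0.0003,0.002,0,0,0],[0.0007,0.0003,0.004,0,0,0],[0.0007,0.0003,0.006,0,0,0],[0.0007,0.0003,0.006,0,0,0]]])

```text
time_s: 12.13
position: [0.5396, 0.0878, 0.0441]
tcp_rot: [[0.872, 0.489, -0.001], [0.489, -0.872, 0.0], [-0.001, -0.0, -1.0]]
force: [-0.4, -0.8, -0.9]
opening: 0.159
grasp_force: 30.0
```

play_rows(motion=[[[0,0,0.001,0,0,0],[0,0,0.002,0,0,0],[0,0,0.002,0,0,0]]])

```text
time_s: 12.38
position: [0.5398, 0.0878, 0.0423]
tcp_rot: [[0.872, 0.489, -0.0], [0.489, -0.872, 0.0], [-0.0, -0.0, -1.0]]
force: [-0.7, -1.0, -0.7]
opening: 0.159
grasp_force: 30.0
```

play_rows(motion=[[[0,0,0.001,0,0,0],[0,0,0.0015,0,0,0],[0,0,0.0015,0,0,0]]])

```text
time_s: 12.63
position: [0.5399, 0.0878, 0.0408]
tcp_rot: [[0.872, 0.489, -0.0], [0.489, -0.872, 0.0], [-0.0, -0.0, -1.0]]
force: [-0.1, 0.0, -0.0]
opening: 0.154
grasp_force: 30.0
```

play_rows(motion=[[[0,0,0.0005,0,0,0],[0,0,0.001,0,0,0],[0,0,0.001,0,0,0]]])

```text
time_s: 12.88
position: [0.5399, 0.0878, 0.0406]
tcp_rot: [[0.872, 0.489, 0.0], [0.489, -0.872, -0.0], [0.0, 0.0, -1.0]]
force: [-1.6, -0.0, 4.6]
opening: 0.162
grasp_force: 30.0
```

Contact at z = 0.0406, which is exactly the seated height. Releasing and rising.

play_rows(motion=[[[0,0,-0.0005,0,0,0],[0,0,-0.0005,0,0,0],[0,0,-0.0005,0,0,0],[0,0,-0.0005,0,0,0]]], fingers=0.04)

```text
time_s: 13.22
position: [0.5399, 0.0878, 0.0403]
tcp_rot: [[0.872, 0.489, -0.0], [0.489, -0.872, 0.0], [-0.0, -0.0, -1.0]]
force: [0.8, 0.1, -0.8]
opening: 0.378
grasp_force: 0.0
```

play_rows(motion=[[[0,0,-0.008,0,0,0],[0,0,-0.02,0,0,0],[0,0,-0.04,0,0,0],[0,0,-0.055,0,0,0],[0,0,-0.06,0,0,0],[0,0,-0.06,0,0,0],[0,0,-0.06,0,0,0]]], fingers=0.087)

```text
time_s: 13.8
position: [0.5398, 0.0878, 0.1005]
tcp_rot: [[0.872, 0.489, 0.0], [0.489, -0.872, -0.0], [0.0, 0.0, -1.0]]
force: [0.2, -0.7, 0.9]
opening: 0.905
grasp_force: 0.0
```

Run:
```python
from fit import *
c=cap('wrist','w20.png');np.savez('c20.npz',**c);s=bot.read_state();print(s['time_s'],s['position'],s['opening'],s['force'])
R=s['tcp_rot'];p=s['position']
m=finder.outline_of('wrist','lid')
q,h=quad(m[0]['pixels']);print(m[0]['confidence'],h.tolist())
m=finder.outline_of('wrist','tote');q,h=quad(m[0]['pixels']);print('tote',h.tolist())
print('pred rim',[proj(c,X).round(1).tolist() for X in corners([.5376,.0866,29.3],.048)])
pc=p+R@[0,0,0]
print('pred lid (under tool)',[proj(c,X).round(1).tolist() for X in corners([p[0],p[1],29.27],.051,.1125,.0585)])
f=c['frame'];b=blue(c).astype(np.uint8)
for r in range(150,260,12):
    x=np.where(b[r])[0]; print(r,x.min() if len(x) else '',x.max() if len(x) else '',len(x))
```

```text
13.85 [0.5393 0.0878 0.1   ] 0.9427942772224668 [ 0.5201 -0.293  -0.3174]
0.85 [[322, 148], [324, 149], [325, 150], [325, 178], [323, 234], [320, 278], [319, 279], [272, 280], [268, 280], [246, 279], [245, 278], [243, 261], [240, 161], [240, 157], [241, 149], [242, 148]]
tote [[317, 141], [320, 142], [323, 144], [326, 147], [326, 148], [240, 158], [239, 157], [239, 147], [242, 144], [246, 142], [259, 141]]
pred rim [[237.3, 146.1], [327.0, 146.1], [321.5, 295.5], [242.9, 295.5]]
pred lid (under tool) [[239.0, 145.9], [324.8, 145.9], [319.6, 293.1], [244.2, 293.1]]
150 239 326 3
162 239 326 4
174 240 325 3
186 240 325 4
198 241 324 2
210 241 324 4
222 242 324 3
234 242 323 3
246 243 323 3
258 243 322 2
```

The lid sits inside the rim with an even ~2 px blue strip on both sides, so it is seated and released. Now descending around the tote's side walls.

play_rows(motion=[[[0,0,0.01,0,0,0],[0,0,0.025,0,0,0],[0,0,0.042,0,0,0],[0,0,0.058,0,0,0],[0,0,0.07,0,0,0],[0,0,0.076,0,0,0],[0,0,0.08,0,0,0]]])

```text
time_s: 14.53
position: [0.5388, 0.0878, 0.0185]
tcp_rot: [[0.872, 0.489, -0.003], [0.489, -0.872, 0.0], [-0.003, -0.002, -1.0]]
force: [-0.4, 0.7, 0.2]
opening: 0.998
grasp_force: 0.0
```

play_rows(motion=[[[0,0,0.004,0,0,0],[0,0,0.01,0,0,0],[0,0,0.015,0,0,0],[0,0,0.019,0,0,0],[0,0,0.02,0,0,0],[0,0,0.02,0,0,0]]])

```text
time_s: 15.03
position: [0.5398, 0.0878, 0.0003]
tcp_rot: [[0.872, 0.489, -0.0], [0.489, -0.872, 0.0], [-0.0, -0.0, -1.0]]
force: [0.2, 0.4, 0.8]
opening: 0.997
grasp_force: 0.0
```

play_rows(motion=[[[0,0,0,0,0,0],[0,0,0,0,0,0],[0,0,0,0,0,0],[0,0,0,0,0,0],[0,0,0,0,0,0],[0,0,0,0,0,0],[0,0,0,0,0,0],[0,0,0,0,0,0]]], fingers=0.05)

```text
time_s: 15.7
position: [0.54, 0.0877, 0.0006]
tcp_rot: [[0.872, 0.489, 0.0], [0.489, -0.872, -0.0], [0.0, 0.0, -1.0]]
force: [0.3, 0.9, 2.8]
opening: 0.712
grasp_force: 30.0
```

Gripped at 62 mm with 30 N. Lifting.

play_rows(motion=[[[0,0,-0.005,0,0,0],[0,0,-0.015,0,0,0],[0,0,-0.03,0,0,0],[0,0,-0.05,0,0,0],[0,0,-0.07,0,0,0],[0,0,-0.085,0,0,0],[0,0,-0.095,0,0,0],[0,0,-0.1,0,0,0]]])

```text
time_s: 16.37
position: [0.5405, 0.0878, 0.1022]
tcp_rot: [[0.872, 0.489, 0.002], [0.489, -0.872, -0.0], [0.002, 0.001, -1.0]]
force: [-0.1, 0.5, -3.2]
opening: 0.709
grasp_force: 30.0
```

Run:
```python
from m import *
from scipy.spatial.transform import Rotation as Ro
c=cap('wrist');s=bot.read_state();print(s['time_s'],s['position'],s['opening'],s['grasp_force'],s['force'],s['joint_positions'])
m=finder.outline_of('wrist','lid');q,h=quad(m[0]['pixels']);print(m[0]['confidence'],h.tolist())
R=s['tcp_rot'];p=s['position']
# tote axes in tool: x=tool x, y=-tool y, z=-tool z ; lowering dir in tote (-1,1)/rt2
for az in (135,125):
    u=np.array([np.cos(np.radians(az)),-np.sin(np.radians(az)),0])  # in tool axes
    ax=np.cross([0,0,-1.],u) # tilts tote up (-tool z) toward u
    for t in (35,):
        w=ax*t; Rt=Ro.from_rotvec(np.radians(w)).as_matrix(); G=R@Rt
        print(az,'rotvec',w,'tote z',-G[:,2],'tool z',G[:,2])
        B=np.c_[G[:,0],-G[:,1],-G[:,2]]
        org=np.array([0,0,.014-.0136])  # tote underside centre in tool z: rep z 0 -> base z 0
        for cx in (-.058,.058):
            for cy in (-.031,.031): print((cx,cy),'dz from tool',(B@[cx,cy,0])[2])
```

```text
16.4167 [0.5406 0.0878 0.1023] 0.7105500906147776 29.997978103347123 [-0.4203  0.0616 -2.6661] [-2.4666 32.8536 98.8583  0.0043 48.1389 58.2387]
0.9 [[345, 171], [353, 172], [355, 174], [356, 179], [356, 186], [351, 265], [350, 278], [348, 279], [216, 279], [215, 278], [214, 271], [212, 236], [209, 181], [209, 172], [210, 171]]
135 rotvec [-24.7487  24.7487   0.    ] tote z [-0.5543  0.1553  0.8177] tool z [ 0.5543 -0.1553 -0.8177]
(-0.058, -0.031) dz from tool -0.011031026175439771
(-0.058, 0.031) dz from tool -0.03623889694129887
(0.058, -0.031) dz from tool 0.03623889694129887
(0.058, 0.031) dz from tool 0.011031026175439771
125 rotvec [-28.6703  20.0752   0.    ] tote z [-0.5189  0.2489  0.8178] tool z [ 0.5189 -0.2489 -0.8178]
(-0.058, -0.031) dz from tool -0.004601905108569823
(-0.058, 0.031) dz from tool -0.03379250922519055
(0.058, -0.031) dz from tool 0.03379250922519055
(0.058, 0.031) dz from tool 0.004601905108569823
```

Weight ~2.9 N, grip steady. Tilting about tool axis (−1, +1, 0)/√2, which lowers the red corner.

play_rows(motion=[[[0,0,0,-1,1,0],[0,0,0,-2.5,2.5,0],[0,0,0,-4,4,0],[0,0,0,-6,6,0],[0,0,0,-8,8,0],[0,0,0,-10,10,0],[0,0,0,-11.5,11.5,0],[0,0,0,-13,13,0]]])

```text
time_s: 17.13
position: [0.5383, 0.0879, 0.0992]
tcp_rot: [[0.838, 0.455, 0.302], [0.499, -0.862, -0.086], [0.221, 0.222, -0.95]]
force: [0.7, -0.1, -3.3]
opening: 0.709
grasp_force: 30.0
```

play_rows(motion=[[[0,0,0,-1.5,1.5,0],[0,0,0,-3.5,3.5,0],[0,0,0,-5.5,5.5,0],[0,0,0,-7.5,7.5,0],[0,0,0,-9.5,9.5,0],[0,0,0,-11,11,0],[0,0,0,-12,12,0],[0,0,0,-12,12,0]]])

```text
time_s: 17.8
position: [0.5176, 0.1463, 0.1021]
tcp_rot: [[0.828, 0.3, 0.474], [0.439, -0.872, -0.215], [0.349, 0.386, -0.854]]
force: [0.4, 0.8, -3.6]
opening: 0.714
grasp_force: 30.0
```

```bash
cat > n.py <<'E'
from m import *
c=cap('wrist','w30.png');s=bot.read_state();p=s['position'];R=s['tcp_rot'];print(s['time_s'],p,s['opening'],s['grasp_force'],s['force'],'tilt',np.degrees(np.arccos(-R[2,2])))
# tote frame: base centre at tool z ~ +0.0005 when gripped
T=np.c_[R[:,0],-R[:,1],-R[:,2]]; 
def px(X): return proj(c,p+T@np.array(X)).round(1)
print('red corner px',px([-.054,.027,.013]),'mid',px([0,0,.013]),'far',px([.054,.027,.013]))
o=-c['R'].T@c['t']
for r in finder.recognise('wrist','nut_a')[:5]:
    u=proj(c,r['at']); d=c['R'].T@np.linalg.solve(c['camera_matrix'],np.r_[u,1]); a=T.T@(o-p);b=T.T@d
    print('nut',r['confidence'],u,'tote xy on z=.013',a+b*(.013-a[2])/b[2])
m=finder.outline_of('wrist','lid')
if m: q,h=quad(m[0]['pixels']);print('lid',m[0]['confidence'],h.tolist())
cs=cap('scene')
def spx(X): return proj(cs,p+T@np.array(X)).round(1)
print('scene red corner',spx([-.058,.031,0]),spx([-.058,.031,.048]))
for n in('nut_a','lid','tote'): print(n,[(r['confidence'],(T.T@(np.array(r['at'])-p)).round(3)) for r in finder.recognise('scene',n)[:4]])
cv2.imwrite('pics/s30.png',cs['frame'][:,:,::-1])
E
python3 n.py
```

```text
17.85 [0.5156 0.1519 0.1016] 0.706501438506132 30.00363650266081 [-1.6613  3.2547 -3.6804] tilt 31.251014134361018
red corner px [226.5 345.1] mid [271.6 260.1] far [215.5 159.7]
nut 0.64 [280.0665 173.2113] tote xy on z=.013 [ 0.0472 -0.0048  0.013 ]
lid 0.72 [[351, 175], [353, 177], [353, 185], [350, 250], [348, 278], [347, 279], [306, 280], [305, 280], [215, 279], [213, 278], [212, 272], [206, 187], [206, 178], [208, 176], [330, 175]]
scene red corner [302.8 212.7] [308.3 205.1]
nut_a []
lid [(0.71, array([ 0.035, -0.003,  0.049]))]
tote [(0.69, array([0.106, 0.411, 0.057]))]
```

play_rows(motion=[[[0,0,0,0,0,0],[0,0,0,0,0,0],[0,0,0,0,0,0],[0,0,0,0,0,0]]])

```text
time_s: 18.48
position: [0.5185, 0.1457, 0.1034]
tcp_rot: [[0.827, 0.302, 0.475], [0.441, -0.872, -0.214], [0.35, 0.386, -0.854]]
force: [-0.5, 0.1, -3.5]
opening: 0.714
grasp_force: 30.0
```

```bash
python3 n.py; python3 -c "
from h import *
print(bot.read_state()['joint_positions'].round(1),bot.read_state()['qvel'].round(2),bot.read_state()['tcp_rot'].round(3).tolist())"
```

```text
18.5333 [0.5184 0.1459 0.1034] 0.7079138286229373 29.99789475928992 [-0.4371 -0.5664 -3.2448] tilt 31.392598423561527
red corner px [236.  343.9] mid [281.7 259.7] far [227.6 160.2]
lid 0.92 [[332, 175], [349, 176], [351, 177], [352, 179], [352, 182], [351, 219], [347, 272], [346, 278], [345, 279], [212, 279], [211, 277], [206, 222], [205, 190], [205, 177], [206, 176], [214, 175]]
scene red corner [302.7 211.3] [308.2 203.7]
nut_a []
lid []
tote [(0.96, array([0.099, 0.417, 0.06 ])), (0.47, array([0.037, 0.025, 0.02 ]))]
[ 15.2  32.  117.9 -76.4  19.9 152.8] [ 0.23  0.01  0.05  0.12  0.07 -0.05] [[0.826, 0.303, 0.475], [0.442, -0.871, -0.213], [0.35, 0.386, -0.854]]
```

The arm ran up against its wrist limits in this direction (j4 = −76°, j5 = 20°, j6 = 153°). It needs the red corner pointing away from the base instead, so I'll level out, turn 180° about the vertical, then tilt in the arm's plane.

Run:
```python
from m import *
from scipy.spatial.transform import Rotation as Ro
s=bot.read_state();R=s['tcp_rot'];p=s['position']
a=np.radians(29.3);Rd=np.array([[np.cos(a),np.sin(a),0],[np.sin(a),-np.cos(a),0],[0,0,-1]])
pt=np.array([.535,.09,.135])
print('shift',R.T@(pt-p),'rotvec',np.degrees(Ro.from_matrix(R.T@Rd).as_rotvec()))
```

```text
shift [ 0.      0.0664 -0.0071] rotvec [ 24.2788 -19.9081  -5.472 ]
```

play_rows(motion=[[[0,0.004,-0.001,1.5,-1.2,-0.4],[0,0.012,-0.001,4.5,-3.7,-1],[0,0.022,-0.002,8,-6.6,-1.8],[0,0.033,-0.003,12,-10,-2.7],[0,0.044,-0.004,16,-13.2,-3.6],[0,0.054,-0.006,20,-16.4,-4.5],[0,0.062,-0.007,23,-18.8,-5.2],[0,0.066,-0.007,24.3,-19.9,-5.5]]])

```text
time_s: 19.5
position: [0.5317, 0.0909, 0.1333]
tcp_rot: [[0.884, 0.452, 0.122], [0.463, -0.883, -0.081], [0.071, 0.128, -0.989]]
force: [0.6, -1.6, -3.7]
opening: 0.714
grasp_force: 30.0
```

play_rows(motion=[[[0,0,0,0,0,0],[0,0,0,0,0,0],[0,0,0,0,0,0]]])

```text
time_s: 19.75
position: [0.532, 0.0901, 0.1323]
tcp_rot: [[0.886, 0.447, 0.126], [0.459, -0.884, -0.086], [0.073, 0.134, -0.988]]
force: [-0.4, 0.0, -2.9]
opening: 0.714
grasp_force: 30.0
```

```bash
python3 n.py; python3 -c "
from h import *
print(bot.read_state()['joint_positions'].round(1),bot.read_state()['tcp_rot'].round(3).tolist())"
```

```text
19.8 [0.5313 0.0906 0.132 ] 0.7076961437489933 29.99811592977494 [ 0.336   0.3174 -2.9758] tilt 8.686876279781686
red corner px [235.2 344.4] mid [280.7 260.2] far [226.5 160.9]
lid 0.78 [[358, 170], [360, 171], [360, 178], [354, 271], [353, 278], [351, 279], [220, 279], [218, 277], [217, 262], [214, 213], [213, 191], [213, 172], [215, 171], [222, 170]]
scene red corner [308.7 190.5] [310.5 179. ]
nut_a []
lid [(0.55, array([ 0.029, -0.007,  0.05 ]))]
tote [(0.77, array([0.008, 0.023, 0.024])), (0.56, array([ 0.138,  0.474, -0.049]))]
[  0.8  27.9 103.4  -7.5  41.6  68.8] [[0.884, 0.449, 0.127], [0.461, -0.884, -0.084], [0.075, 0.133, -0.988]]
```

Run:
```python
from m import *
from scipy.spatial.transform import Rotation as Ro
s=bot.read_state();R=s['tcp_rot'];p=s['position']
a=np.radians(29.3);Rd=np.array([[np.cos(a),np.sin(a),0],[np.sin(a),-np.cos(a),0],[0,0,-1]])
print('rotvec',np.degrees(Ro.from_matrix(R.T@Rd).as_rotvec()))
```

```text
rotvec [ 7.7428 -4.1495 -2.0669]
```

play_rows(motion=[[[0,0,0,2,-1,-0.5],[0,0,0,4,-2.1,-1],[0,0,0,6,-3.2,-1.6],[0,0,0,7.7,-4.1,-2.1],[0,0,0,7.7,-4.1,-2.1],[0,0,0,7.7,-4.1,-2.1]]])

```text
time_s: 20.6
position: [0.5344, 0.0899, 0.133]
tcp_rot: [[0.873, 0.488, 0.003], [0.488, -0.873, -0.001], [0.002, 0.002, -1.0]]
force: [0.5, -0.0, -3.1]
opening: 0.712
grasp_force: 30.0
```

play_rows(motion=[[[0,0,0,0,0,-3],[0,0,0,0,0,-8],[0,0,0,0,0,-14],[0,0,0,0,0,-20],[0,0,0,0,0,-26],[0,0,0,0,0,-32],[0,0,0,0,0,-38],[0,0,0,0,0,-44]]])

```text
time_s: 21.27
position: [0.5332, 0.0906, 0.133]
tcp_rot: [[0.282, 0.959, 0.002], [0.959, -0.282, -0.001], [-0.0, 0.002, -1.0]]
force: [0.4, 0.7, -3.4]
opening: 0.711
grasp_force: 30.0
```

play_rows(motion=[[[0,0,0,0,0,-6],[0,0,0,0,0,-12],[0,0,0,0,0,-18],[0,0,0,0,0,-24],[0,0,0,0,0,-30],[0,0,0,0,0,-36],[0,0,0,0,0,-42],[0,0,0,0,0,-48]]])

```text
time_s: 21.93
position: [0.5332, 0.0905, 0.133]
tcp_rot: [[-0.524, 0.852, 0.002], [0.852, 0.524, -0.001], [-0.001, 0.001, -1.0]]
force: [0.3, 0.5, -2.4]
opening: 0.707
grasp_force: 30.0
```

play_rows(motion=[[[0,0,0,0,0,-6],[0,0,0,0,0,-12],[0,0,0,0,0,-18],[0,0,0,0,0,-24],[0,0,0,0,0,-30],[0,0,0,0,0,-36],[0,0,0,0,0,-42],[0,0,0,0,0,-48]]])

```text
time_s: 22.6
position: [0.5332, 0.0905, 0.1331]
tcp_rot: [[-0.984, 0.181, 0.002], [0.181, 0.984, -0.001], [-0.002, -0.0, -1.0]]
force: [0.1, 0.7, -3.5]
opening: 0.715
grasp_force: 30.0
```

play_rows(motion=[[[0,0,0,0,0,-6],[0,0,0,0,0,-12],[0,0,0,0,0,-18],[0,0,0,0,0,-24],[0,0,0,0,0,-30],[0,0,0,0,0,-36],[0,0,0,0,0,-40],[0,0,0,0,0,-40]]])

```text
time_s: 23.27
position: [0.5333, 0.0905, 0.133]
tcp_rot: [[-0.871, -0.49, 0.001], [-0.49, 0.871, -0.001], [-0.001, -0.001, -1.0]]
force: [-0.4, 0.2, -2.3]
opening: 0.712
grasp_force: 30.0
```

```bash
python3 n.py; python3 -c "
from h import *
print(bot.read_state()['joint_positions'].round(1),bot.read_state()['tcp_rot'].round(3).tolist())"
```

```text
23.3167 [0.5334 0.0905 0.1331] 0.7100081174679689 29.99730795621872 [-0.4239  0.3993 -3.0779] tilt 0.08853541889125156
red corner px [236.5 345.2] mid [282.5 261.2] far [228.9 161.8]
lid 0.92 [[354, 170], [357, 171], [358, 177], [358, 187], [354, 247], [352, 269], [351, 279], [333, 280], [301, 280], [217, 279], [216, 278], [215, 264], [212, 217], [210, 183], [210, 173], [212, 171], [353, 170]]
scene red corner [274.3 179.8] [274.5 167.5]
nut_a []
lid []
tote [(0.88, array([-0.018, -0.029,  0.026])), (0.71, array([-0.158, -0.459, -0.102])), (0.33, array([-0.026, -0.001,  0.052]))]
[  -2.2   29.7   98.4    0.    51.8 -121.5] [[-0.873, -0.489, 0.002], [-0.489, 0.873, -0.0], [-0.002, -0.001, -1.0]]
```

Turned cleanly (j4 = 0°, j6 = −121°). Tilting again.

play_rows(motion=[[[0,0,0,-1,1,0],[0,0,0,-2.5,2.5,0],[0,0,0,-4,4,0],[0,0,0,-6,6,0],[0,0,0,-8,8,0],[0,0,0,-10,10,0],[0,0,0,-11.5,11.5,0],[0,0,0,-13,13,0]]])

```text
time_s: 24.28
position: [0.5348, 0.0899, 0.1331]
tcp_rot: [[-0.838, -0.454, -0.302], [-0.498, 0.863, 0.086], [0.222, 0.222, -0.949]]
force: [0.4, -0.1, -3.0]
opening: 0.71
grasp_force: 30.0
```

play_rows(motion=[[[0,0,0,-2,2,0],[0,0,0,-4,4,0],[0,0,0,-6,6,0],[0,0,0,-8,8,0],[0,0,0,-10,10,0],[0,0,0,-11.9,11.9,0],[0,0,0,-11.9,11.9,0],[0,0,0,-11.9,11.9,0]]])

```text
time_s: 24.95
position: [0.5347, 0.0898, 0.1322]
tcp_rot: [[-0.749, -0.365, -0.552], [-0.523, 0.838, 0.156], [0.406, 0.406, -0.819]]
force: [0.7, 0.0, -2.3]
opening: 0.707
grasp_force: 30.0
```

```bash
python3 n.py
python3 - <<'E'
from m import *
s=bot.read_state();R=s['tcp_rot'];p=s['position'];T=np.c_[R[:,0],-R[:,1],-R[:,2]]
print(s['joint_positions'].round(1))
for X in ([-.058,.031,0],[-.058,-.031,0],[.058,.031,0],[.058,-.031,0]): print(X,'z',(p+T@X)[2])
c=cap('top')
def px(X): return proj(c,p+T@np.array(X)).round(1)
print('top red corner',px([-.054,.027,.013]),px([-.058,.031,.048]),px([.058,-.031,.048]))
print([(r['confidence'],(T.T@(np.array(r['at'])-p)).round(3)) for r in finder.recognise('top','nut_a')])
cv2.imwrite('pics/t31.png',c['frame'][:,:,::-1])
E
```

```text
25.0 [0.5342 0.0901 0.1328] 0.7084909639421474 29.997878596186638 [ 0.3747  0.3117 -2.6815] tilt 35.044437939029145
red corner px [237.7 345.1] mid [283.6 260.8] far [229.6 161.3]
lid 0.62 [[328, 175], [351, 176], [352, 177], [352, 183], [350, 227], [348, 259], [347, 270], [346, 279], [332, 280], [293, 280], [213, 279], [211, 277], [208, 247], [205, 204], [205, 177], [206, 176], [215, 175]]
scene red corner [276.4 189.9] [270.8 177.6]
nut_a []
lid [(0.52, array([-0.007, -0.004,  0.057]))]
tote [(0.87, array([-0.004, -0.035,  0.023])), (0.72, array([-0.229, -0.388, -0.207]))]
[  -5.7   45.3   74.1    5.8   95.2 -126.3]
[-0.058, 0.031, 0] z 0.097549845056503
[-0.058, -0.031, 0] z 0.12275546316604241
[0.058, 0.031, 0] z 0.14460538264931927
[0.058, -0.031, 0] z 0.1698110007588587
top red corner [280.5 185.2] [282.8 176.6] [286.8 209.6]
[]
```

Tilt is 35.0°, with no brass left in the visible +x half. Adding a small wiggle (±7° more on each axis) so no nut is left hung up, then lowering to ~5 cm clearance.

play_rows(motion=[[[0,0,0,-3,0,0],[0,0,0,-7,0,0],[0,0,0,-7,0,0],[0,0,0,-3,3,0],[0,0,0,0,7,0],[0,0,0,0,7,0],[0,0,0,0,3,0],[0,0,0,0,0,0]]])

```text
time_s: 26.07
position: [0.5341, 0.091, 0.1326]
tcp_rot: [[-0.749, -0.367, -0.551], [-0.525, 0.837, 0.157], [0.404, 0.407, -0.819]]
force: [-0.1, 0.2, -2.8]
opening: 0.71
grasp_force: 30.0
```

play_rows(motion=[[[0,0,0,0,0,0],[-0.002,-0.002,0.004,0,0,0],[-0.006,-0.006,0.012,0,0,0],[-0.01,-0.01,0.02,0,0,0],[-0.014,-0.014,0.028,0,0,0],[-0.017,-0.017,0.034,0,0,0],[-0.018,-0.018,0.037,0,0,0],[-0.018,-0.018,0.037,0,0,0]]])

```text
time_s: 26.73
position: [0.5328, 0.0905, 0.0867]
tcp_rot: [[-0.747, -0.364, -0.556], [-0.524, 0.837, 0.156], [0.409, 0.408, -0.816]]
force: [0.1, 0.4, -2.8]
opening: 0.709
grasp_force: 30.0
```

play_rows(motion=[[[0,0,0,0,0,0],[0,0,0,0,0,0],[0,0,0,0,0,0],[0,0,0,0,0,0],[0,0,0,0,0,0],[0,0,0,0,0,0]]])

```text
time_s: 27.23
position: [0.5339, 0.0902, 0.0886]
tcp_rot: [[-0.749, -0.365, -0.553], [-0.524, 0.837, 0.156], [0.406, 0.407, -0.818]]
force: [-0.1, -0.7, -2.4]
opening: 0.707
grasp_force: 30.0
```

```bash
python3 n.py
python3 - <<'E'
from m import *
c=cap('wrist');s=bot.read_state();R=s['tcp_rot'];p=s['position'];T=np.c_[R[:,0],-R[:,1],-R[:,2]]
print(s['joint_positions'].round(1),abs(s['qvel']).max(),s['moment'],'red corner z',(p+T@[-.058,.031,0])[2])
f=c['frame'];h=cv2.cvtColor(f,cv2.COLOR_RGB2HSV)
def brass(h):
    m=(h[...,0]>8)&(h[...,0]<28)&(h[...,1]>60)&(h[...,2]>70); m[:172]=0;m[253:]=0;m[:,:200]=0;m[:,360:]=0;return m
m=brass(h);print('brass px now',m.sum(),np.argwhere(m).mean(0) if m.sum() else '')
g=cv2.cvtColor(dict(np.load('c20.npz'))['frame'],cv2.COLOR_RGB2HSV);print('brass px reference (lid on, before tilt)',brass(g).sum())
for r in range(180,254,8): print(r,[tuple(int(v) for v in f[r,x]) for x in (222,240,258,300,318,336)])
def px(X): return proj(c,p+T@np.array(X)).round(0)
print([px([x,y,.003]).tolist() for x in(.05,.02,0,-.02) for y in(.025,-.025)])
E
```

```text
27.2833 [0.5338 0.0903 0.0885] 0.7097406588132146 29.997920393943787 [-0.0354 -0.3323 -2.7835] tilt 35.08165345308658
red corner px [236.8 345.3] mid [282.6 261.2] far [228.6 162. ]
lid 0.75 [[350, 175], [352, 177], [352, 182], [351, 216], [347, 271], [346, 278], [345, 279], [212, 279], [211, 278], [206, 216], [205, 203], [204, 188], [204, 178], [205, 176], [207, 175]]
scene red corner [276.3 200.9] [270.8 188.7]
nut_a []
lid [(0.6, array([-0.007, -0.009,  0.054]))]
tote [(0.72, array([-0.209, -0.406, -0.17 ])), (0.71, array([-0.002, -0.035,  0.022]))]
[  -5.7   48.6   75.2    5.8   90.9 -126.7] 0.10396921759404595 [-0.0718 -0.7448  0.0099] red corner z 0.05208722254809595
brass px now 6 [205.5 359. ]
brass px reference (lid on, before tilt) 0
180 [(110, 114, 130), (111, 125, 143), (114, 129, 147), (107, 123, 141), (113, 126, 146), (108, 119, 128)]
188 [(132, 134, 141), (132, 136, 142), (131, 134, 140), (134, 135, 143), (128, 130, 134), (124, 133, 134)]
196 [(136, 144, 148), (115, 119, 129), (122, 127, 131), (132, 132, 137), (123, 128, 132), (123, 132, 138)]
204 [(129, 130, 139), (11
[... 152 characters left out ...]
), (106, 121, 143), (130, 134, 140)]
220 [(121, 127, 133), (110, 122, 140), (109, 125, 142), (114, 129, 147), (114, 123, 143), (125, 131, 133)]
228 [(131, 136, 142), (106, 120, 142), (112, 126, 141), (115, 129, 149), (109, 126, 145), (121, 128, 133)]
236 [(130, 133, 138), (114, 129, 146), (113, 125, 141), (111, 128, 144), (112, 127, 148), (125, 131, 134)]
244 [(122, 128, 134), (111, 129, 142), (108, 121, 141), (115, 130, 144), (108, 125, 143), (124, 133, 137)]
252 [(129, 133, 139), (106, 122, 139), (111, 127, 145), (110, 127, 144), (106, 121, 140), (122, 125, 131)]
[[236.0, 167.0], [329.0, 167.0], [238.0, 221.0], [327.0, 221.0], [239.0, 254.0], [326.0, 254.0], [240.0, 285.0], [325.0, 285.0]]
```

Held still at 35.1°, with the red corner lowest at 5.2 cm. The lid is in place: same apparent width, shifted only within its play. The visible interior, from the middle to the +x end, shows no nuts. Handing in.

```bash
python3 -c "
from rig import bot
print(bot.hand_in())"
```

```text
the job is handed in; nothing more can be done
None
```

I handed the job in with the lid seated on the blue tote and the tote held still at 35°, red corner lowest and about 5 cm above the desk; through the lid no nuts show in the half I can see, but the red corner itself was hidden from the cameras, so I couldn't confirm all three are in it.

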